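Clear the dosing pump's deck, then hold its tensioner open

ROBOT

A 6-joint arm with a two-finger parallel gripper is mounted at the origin on the work surface. World frame = base frame: x ahead of the robot, y to its left, z up, the work surface at z = 0. Lengths are in m, angles in rad, forces in N, time in s.
With the tool pointing down it reaches from about 0.25 to 0.8 m from the base axis. Payload 8.5 kg.
Tool frame: the origin (TCP) lies midway between the tips of the shut fingers; the grasp point (between the pads) lies 19 mm behind it; z points along the fingers, y is the direction in which the jaws open and shut (so a half turn about z gives the same grasp; the last joint's range is limited). The gripper opens to 85 mm and grips with 20 to 120 N. Pads are 22 mm wide; open, the fingers measure 114 mm over their backs; the gripper's body (76 mm by 85 mm) begins 54 mm behind the grasp point. The pads swing forward as they close: fully open they stand 13 mm farther back than shut.
Start: joints at [1.282, 0.238, -0.013, 1.319, 0, 1.571], TCP at [0.15, 0.503, 0.231] pointing down, gripper open.
Joint ranges: [-2.66, 2.66], [-1.03, 1.9], [-1.14, 1.46], [-1.82, 2.27], [-1.45, 1.34], [-3.14, 3.14]. Speed limits (rad/s): [2.22, 2.22, 2.79, 3.14, 3.14, 3.14].

INTERFACE

Orientations are given as a 3x3 rotation matrix whose columns are the frame's x, y, z axes.
In Python, from bench import telemetry, viewer, arm gives the robot as it stands.
- The arm moves only by the shell command python3 -m handwheel 'ROWS' [FORCE]. ROWS is JSON, a list of rows, each a list of 3 entries, a list of its own where there are three numbers: the gripper's target within -1 to 1 (shut at 1, half-way at 0, fully open at -1), then the shift along the tool's x, y, z in units of 0.25 m (1.0 is 0.25 m), then the turn about the tool's z in units of 45 degrees (1.0 is 45 degrees). A call has exactly 8 rows; each row is the pose to reach, as a shift and turn from the pose measured when the call began, along the tool's axes at that moment; what a row does not reach only later rows make up. A row lasts 1/8 s, in which the tool goes at most 62.5 mm and 10.7 degrees, less where a joint would pass 70% of its speed; a pose out of reach is approached as far as the arm can. A call with a number of a shift or a turn outside -1 to 1 is refused whole. A call with a gripper value outside its range is refused whole. The fingers move at their own pace and stop on an object; FORCE is the grip in N (left out, the last holds). Time passes only in rows, so rows that repeat a pose let the fingers close, or fill a call up. It gives the time, the measured TCP pose, the force and the opening at its end, in the units of the state.
- telemetry.get_obs(): the state, without advancing time (a new reading comes with each control period).
- viewer.snapshot(name): name is "scene" or "side" or "wrist"; returns the picture (420x560x3 uint8, blue, green, red); there is no depth.
- viewer.camera_model(name): a dict with "vertical_fov" (degrees; the focal length in pixels is half the picture's height over the tangent of half this angle, whatever the lens; pixels are square), "cx", "cy" (the principal point, pixels), "dist_coeffs" ([k1, k2, p1, p2, k3] as OpenCV has them; the pictures are not rectified), "R" (3x3) and "t" (3): a world point X has camera coordinates R X + t. Camera axes: x right, y down, z forward; pixel columns grow to the right and rows downward; lengths in m; the calibration is good to about 2 mm. A picture is of the moment at which its call begins: read the wrist's pose just before it. camera_model takes no time and is no camera call; for the wrist camera it gives the pose at the moment of the call.
- arm.sign_off(): hands the job in, once; it reports no verdict.
The state is a dict: "time_s": time; "joints": joint angles; "qd": joint speeds; "effort": joint torques, N m; "position": TCP position; "tcp_rot": TCP orientation; "force": force on the tool from outside, world axes, zero at the start; "torque": the same for the moment, N m; "grip_width": finger opening in m.
Only numpy, scipy, OpenCV 4.12 (cv2) and the standard library are available. Lean on these libraries where they do the work, as an engineer would, in place of code of your own. Each camera call takes 0.05 s, during which the arm holds its last target.

TASK

A cuvette and a flask stopper have been left on the dosing pump's deck, in the way of its sprung tensioner arm: put the cuvette in the blue bin and the black stopper in the yellow bin, where one of each kind already lies. Then, with the fingertips, push the arm by its red thumb post back past the ratchet click, nearly to its end stop, and finish while still holding it compressed there against its spring, so that a colleague can thread the pump. Do not knock over or shift the two flasks or the marker, and leave what is already in the bins in them.

Things in the scene. Friction and masses are not known exactly. Their poses are not given: they have to be found in the camera images.
- pump: Dosing pump fixed to the bench: grey deck plate 300 x 240 mm, top 15 mm above the bench. Origin on the bench; the deck reaches from -120 to +180 mm along its x, +-120 mm along its y. A white motor housing (70 mm above the bench) stands at its +x -y corner, the blue-rollered rotor (radius 36 mm, 58 mm above the bench) at x -5, y -62 mm.
- pivot (a point): Pivot of the tensioner arm, on the deck's top surface (15 mm above the bench), at x +90, y 0 mm in the pump's frame. Vertical axis. The end stop is a fixed steel pin, 10 mm diameter, 43 mm above the bench, at x +53, y +43 mm in that frame. Axes parallel to the pump's.
- tensioner (a joint): Arm angle, rad: 0 at rest (arm along the pump's -x from the pivot), growing as it swings to the pump's +y (clockwise from above), end stop at 0.62. A spring resists: 4 N at the post at rest, 10 N near the stop. A sprung brass pawl slider rides over a tooth from 0.22 to 0.42 (up to 5 N more, then it clicks over). It does not lock: let go, the arm springs back to 0.
- thumb_post (a point): Axis of the red upright thumb post at the arm's free end, 180 mm from the pivot: 18 mm diameter, 23 to 75 mm above the bench, this point at 49 mm. The arm is a bar 16 mm wide, 27 to 41 mm up; on its rotor side an orange idler block, 65 to 125 mm from the pivot, reaches 20 mm out. Axes turn with the arm: -x from pivot to post, +y the way it is pushed.
- cuvette_mid (a point): Centre of the loose cuvette that lies on the pump's deck: a pale square bar 45 x 12.5 x 12.5 mm with a blue cap at one end, 12 g. Its x is along its length (cap at +x), z is up.
- stopper_mid (a point): Centre of the loose black flask stopper that stands head down on the pump's deck: 36 mm tall, head 22 mm diameter over the lower 16 mm, stem 16 to 14 mm diameter above, 20 g. z is up.
- cuvette_bin: Blue open bin for cuvettes, fixed on the bench: 130 x 130 x 40 mm outside, walls and floor 4 mm; origin under its centre, x and y along its walls.
- stopper_bin: Yellow open bin for stoppers, fixed on the bench, same size as the blue one; origin under its centre, x and y along its walls.
- binned_cuvette_mid (a point): Centre of a second cuvette, like the first, that already lies in the blue bin, 30 to 40 mm from the bin's centre towards the bin's +y.
- binned_stopper_mid (a point): Centre of a second stopper, like the first, that already stands in the yellow bin, 30 to 40 mm from the bin's centre towards the bin's +y.
- flask_teal: Bystander: teal volumetric flask, 54 mm diameter, 140 mm tall, standing; origin under its centre.
- flask_amber: Bystander: amber volumetric flask, same size; origin under its centre.
- marker: Bystander: black marker pen, 120 mm long, 14 mm thick, lying along its x.

How it is judged:
On the way, in this order (a step that is already met when the one before it is completed fails the run):
1. the cuvette lies in the blue bin and the stopper in the yellow bin, both let go, the tensioner arm still back at rest (x of cuvette_mid in the frame of cuvette_bin between -0.062 and 0.062 m and y of cuvette_mid in the frame of cuvette_bin between -0.062 and 0.062 m and z of cuvette_mid in the frame of cuvette_bin between 0 and 0.045 m and x of stopper_mid in the frame of stopper_bin between -0.062 and 0.062 m and y of stopper_mid in the frame of stopper_bin between -0.062 and 0.062 m and z of stopper_mid in the frame of stopper_bin between 0 and 0.045 m and x of binned_cuvette_mid in the frame of cuvette_bin between -0.062 and 0.062 m and y of binned_cuvette_mid in the frame of cuvette_bin between -0.062 and 0.062 m and z of binned_cuvette_mid in the frame of cuvette_bin between 0 and 0.045 m and x of binned_stopper_mid in the frame of stopper_bin between -0.062 and 0.062 m and y of binned_stopper_mid in the frame of stopper_bin between -0.062 and 0.062 m and z of binned_stopper_mid in the frame of stopper_bin between 0 and 0.045 m and contact force between the fingers and cuvette below 0.1 N and contact force between the fingers and stopper below 0.1 N and value of joint tensioner below 0.2 rad), for 0.2 s.
2. the tensioner arm is pushed past its click and held by the fingers (value of joint tensioner above 0.47 rad and contact force between the fingers and tensioner above 3 N), for 0.3 s.
At the end, for the whole second after the job is handed in: The fingers hold the tensioner arm at 0.47 rad or more (the click ends at 0.42, the end stop is at 0.62), still, pressing on it with more than 3 N; both cuvettes lie inside the blue bin and both stoppers inside the yellow bin (centres within the walls, below 45 mm), let go and at rest (all of step 2 and x of cuvette_mid in the frame of cuvette_bin between -0.062 and 0.062 m and y of cuvette_mid in the frame of cuvette_bin between -0.062 and 0.062 m and z of cuvette_mid in the frame of cuvette_bin between 0 and 0.045 m and x of stopper_mid in the frame of stopper_bin between -0.062 and 0.062 m and y of stopper_mid in the frame of stopper_bin between -0.062 and 0.062 m and z of stopper_mid in the frame of stopper_bin between 0 and 0.045 m and x of binned_cuvette_mid in the frame of cuvette_bin between -0.062 and 0.062 m and y of binned_cuvette_mid in the frame of cuvette_bin between -0.062 and 0.062 m and z of binned_cuvette_mid in the frame of cuvette_bin between 0 and 0.045 m and x of binned_stopper_mid in the frame of stopper_bin between -0.062 and 0.062 m and y of binned_stopper_mid in the frame of stopper_bin between -0.062 and 0.062 m and z of binned_stopper_mid in the frame of stopper_bin between 0 and 0.045 m and contact force between the fingers and cuvette below 0.1 N and contact force between the fingers and stopper below 0.1 N and linear speed of each of cuvette, stopper below 0.03 m/s and velocity of joint tensioner between -0.1 and 0.1 rad/s); the arm keeps its last pose, push and grip.
It fails at once if a flask or the marker is shifted by more than 30 mm or a flask is knocked over (distance of any of flask_teal, flask_amber, marker from where it was at the start of the episode above 0.03 m or angle between any of flask_teal, flask_amber's own z axis and vertical above 0.5 rad).
It also fails if it takes over 64 s, if anything falls off the work surface, if the arm or the gripper's body presses on something with over 40 N, if the wrist force passes 120 N, or if a joint passes its speed limit or range.

## Working session

There is one attempt and no reset: what is moved stays moved. The work goes in short steps, Python scripts to look and compute and a shell command to move; the robot and the scene stay as the last step left them, time stands still between calls to the robot, and variables do not carry over. Pictures are saved under pics/ and viewed, and the job is handed in when it is done.

```bash
ls; mkdir -p pics; python3 - <<'E'
from bench import telemetry, viewer, arm
import cv2
o=telemetry.get_obs()
for k in o: print(k,o[k])
for n in ("scene","side","wrist"):
    m=viewer.camera_model(n); print(n,m)
    cv2.imwrite(f"pics/{n}0.png",viewer.snapshot(n))
E
```

```text
pics
time_s 0.0
joints [ 1.28200085e+00  2.38798083e-01 -1.42369995e-02  1.31920901e+00
 -3.72384508e-05  1.57078817e+00]
qd [ 0.00020579  0.00147476 -0.00057687 -0.00013078  0.00123854 -0.00089804]
effort [-4.83562253e-04 -5.38776970e+01  3.46436656e+01  1.85621803e-02
 -1.60768054e-04 -3.80248775e-05]
position [0.14941292 0.50286187 0.23067527]
tcp_rot [[-9.58589953e-01  2.84789677e-01 -3.76622899e-04]
 [ 2.84789924e-01  9.58588934e-01 -1.39841146e-03]
 [-3.72266060e-05 -1.44776159e-03 -9.99998951e-01]]
force [ 0.03302798 -0.07467418  0.16936649]
torque [-0.0089741   0.00935658  0.0110289 ]
grip_width 0.08574304742279928
scene {'vertical_fov': 57.72772658305486, 'cx': 277.8727878873448, 'cy': 207.2015234034314, 'dist_coeffs': array([-0.06636488,  0.        ,  0.        ,  0.        ,  0.        ]), 'R': array([[ 0.79931057,  0.60091253,  0.00259554],
       [ 0.47171916, -0.62477505, -0.62220348],
       [-0.37226824,  0.49855818, -0.78285126]]), 't': array([-0.42073769, -0.23977308,  1.33086879])}
side {'vertical_fov': 49.42431756697611, 'cx': 276.2614762542342, 'cy': 214.4627074533276, 'dist_coeffs': array([0.04821715, 0.        , 0.        , 0.        , 0.        ]), 'R': array([[-0.97205969, -0.23424512, -0.01513891],
       [-0.11979388,  0.55051048, -0.82618862],
       [ 0.20186478, -0.8012911 , -0.56319018]]), 't': array([0.56683014, 0.16822699, 1.01963943])}
wrist {'vertical_fov': 64.24316624292234, 'cx': 281.20247237361326, 'cy': 204.22139570069896, 'dist_coeffs': array([-0.07360736,  0.        ,  0.        ,  0.        ,  0.        ]), 'R': array([[ 0.28417329,  0.95877096, -0.00194887],
       [ 0.91756483, -0.27136942,  0.29057428],
       [ 0.27806531, -0.08436166, -0.95685045]]), 't': array([-0.52346755, -0.03847549,  0.38063993])}
```

View pics/scene0.png

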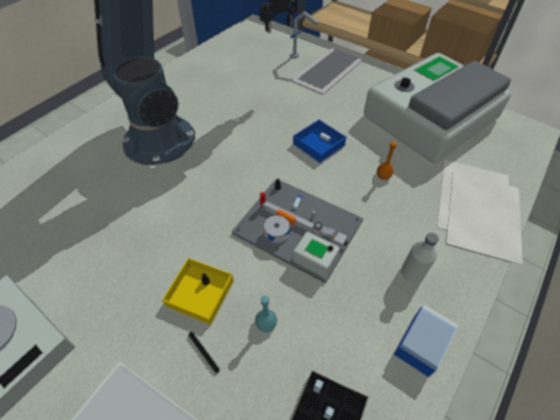

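View pics/side0.png

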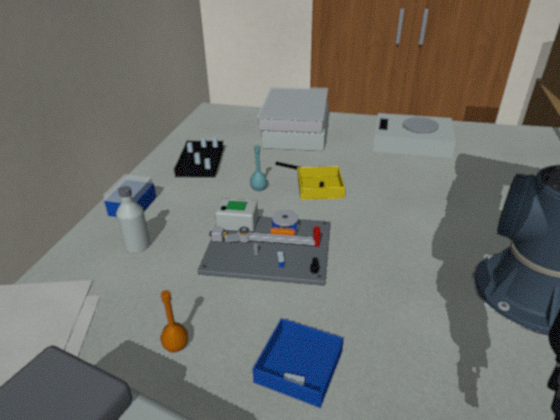

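View pics/wrist0.png

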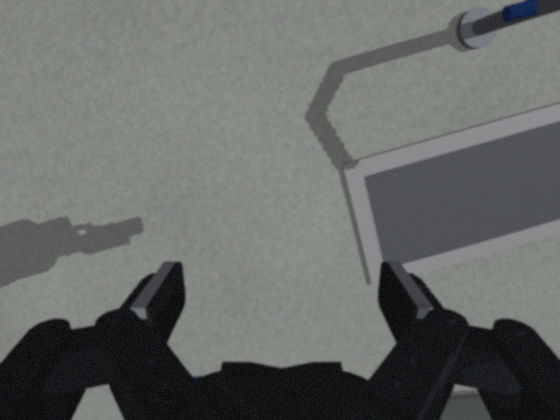

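The overview pictures show the pump near scene pixel (298,228), with the blue bin at (320,140) and the yellow bin at (198,290). The wrist camera doesn't see the pump yet. I'll enlarge crops to pick points.

```bash
python3 - <<'E'
import cv2
a=cv2.imread("pics/scene0.png"); b=cv2.imread("pics/side0.png")
cv2.imwrite("pics/sc_pump.png",cv2.resize(a[170:290,220:380],None,fx=5,fy=5,interpolation=cv2.INTER_CUBIC))
cv2.imwrite("pics/sd_pump.png",cv2.resize(b[190:300,190:350],None,fx=5,fy=5,interpolation=cv2.INTER_CUBIC))
c=cv2.resize(a[110:190,280:410],None,fx=3,fy=3,interpolation=cv2.INTER_CUBIC)
d=cv2.resize(a[250:380,155:285],None,fx=3,fy=3,interpolation=cv2.INTER_CUBIC)
import numpy as np
m=np.zeros((390,780,3),np.uint8); m[:240,:390]=c; m[:,390:]=d
cv2.imwrite("pics/sc_bins.png",m)
E
```

```text
(no output)
```

View pics/sc_pump.png

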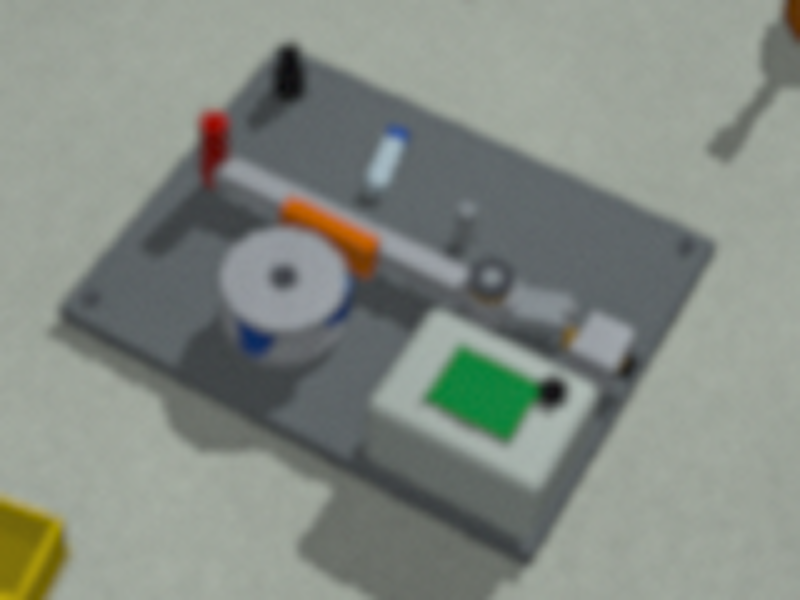

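View pics/sd_pump.png

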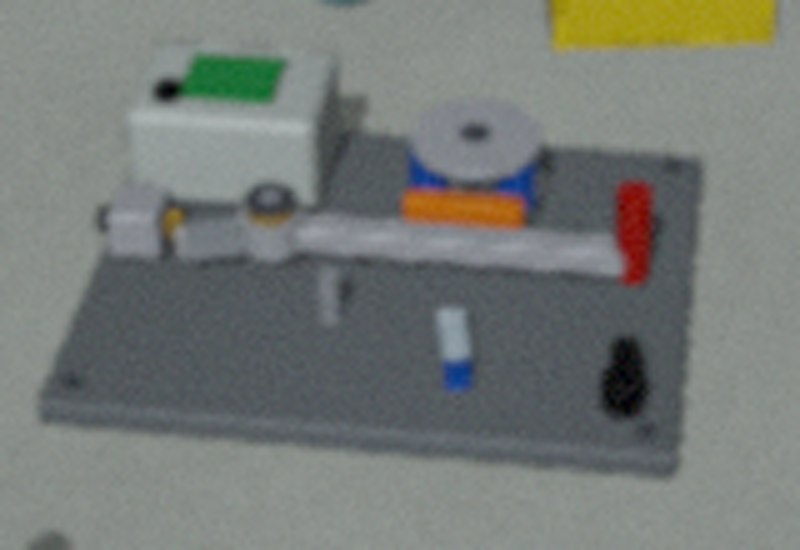

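View pics/sc_bins.png

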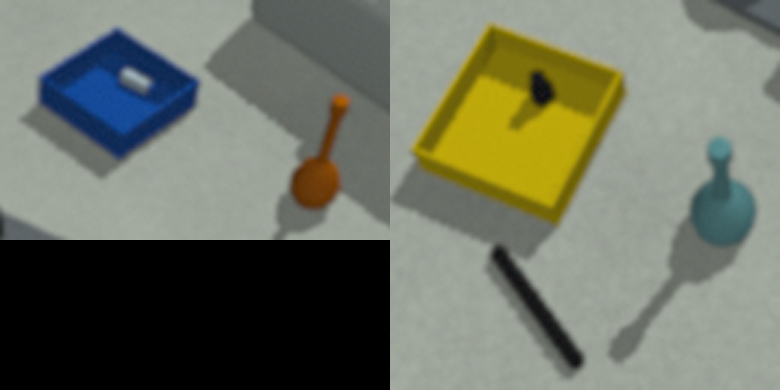

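```bash
cat > h.py <<'E'
import numpy as np, cv2
from bench import telemetry, viewer
from scipy.optimize import least_squares
def K(m):
    f=210/np.tan(np.radians(m["vertical_fov"]/2)); return np.array([[f,0,m["cx"]],[0,f,m["cy"]],[0,0,1]])
def ray(m,p):
    q=cv2.undistortPoints(np.array([[p]],float),K(m),m["dist_coeffs"])[0,0]
    R=np.array(m["R"]);t=np.array(m["t"]); return -R.T@t, R.T@np.array([q[0],q[1],1.])
def onz(m,p,z):
    c,d=ray(m,p); return c+d*(z-c[2])/d[2]
def proj(m,X):
    return cv2.projectPoints(np.atleast_2d(X).astype(float),cv2.Rodrigues(np.array(m["R"]))[0],np.array(m["t"]),K(m),m["dist_coeffs"])[0][:,0]
def Z(p,s,ox,oy): return ((p[0]+.5)/s-.5+ox,(p[1]+.5)/s-.5+oy)
def tri(obs):
    A=np.zeros((3,3));b=np.zeros(3)
    for m,p in obs:
        c,d=ray(m,p);d=d/np.linalg.norm(d);P=np.eye(3)-np.outer(d,d);A+=P;b+=P@c
    return np.linalg.solve(A,b)
def fitpose(obs):  # obs: (m,pixel,local xyz): solves x,y,yaw
    def xf(q,l):
        c,s=np.cos(q[2]),np.sin(q[2]); return np.array([q[0]+c*l[0]-s*l[1],q[1]+s*l[0]+c*l[1],l[2]])
    def r(q): return np.concatenate([proj(m,xf(q,l))[0]-p for m,p,l in obs])
    best=min((least_squares(r,[.5,0,a],loss='soft_l1') for a in np.arange(-3,3.2,.8)),key=lambda s:s.cost)
    return best.x,r(best.x).reshape(-1,2)
E
cat > fit.py <<'E'
from h import *
S=viewer.camera_model("scene");D=viewer.camera_model("side")
s=lambda u,v:Z((u,v),5,220,170); d=lambda u,v:Z((u,v),5,190,190)
obs=[(S,s(63,310),(-.12,-.12,.015)),(S,s(714,243),(.18,.12,.015)),(S,s(527,552),(.18,-.12,.015)),(S,s(285,45),(-.12,.12,.015)),
(D,d(42,402),(.18,.12,.015)),(D,d(678,458),(-.12,.12,.015)),(D,d(703,158),(-.12,-.12,.015)),
(S,s(214,117),(-.09,0,.075)),(D,d(635,187),(-.09,0,.075))]
q,r=fitpose(obs);print("pump",q,r.round(1).tolist())
for n,a,b in [("postmid",s(213,150),d(634,232)),("cuv",s(387,160),d(454,346)),("cap",s(399,132),d(458,375)),("cuvend",s(375,187),d(451,313)),
 ("stopper top",s(290,50),d(627,343)),("stopmid",s(288,74),d(624,378)),("pin top",s(468,208),d(328,270))]:
    print(n,tri([(S,a),(D,b)]).round(4))
print("cuv z", onz(S,s(387,160),.0212),onz(D,d(454,346),.0212))
b=lambda u,v:Z((u,v),3,280,110); y=lambda u,v:Z((u-390,v),3,155,250)
q,r=fitpose([(S,b(117,28),(.065,.065,.04)),(S,b(198,86),(.065,-.065,.04)),(S,b(120,132),(-.065,-.065,.04)),(S,b(40,82),(-.065,.065,.04))]);print("blue",q,r.round(1).tolist())
q,r=fitpose([(S,y(490,25),(.065,.065,.04)),(S,y(624,72),(.065,-.065,.04)),(S,y(556,214),(-.065,-.065,.04)),(S,y(414,150),(-.065,.065,.04))]);print("yel",q,r.round(1).tolist())
print("bcuv",onz(S,b(136,80),.0102),"bstop",onz(S,y(541,88),.022))
print("teal",onz(S,y(723,212),.03),"amber",onz(S,b(316,183),.03))
E
python3 fit.py
```

```text
pump [ 0.57887867 -0.01946193  0.09264892] [[-2.3, -0.7], [0.6, -0.5], [0.0, 1.5], [-1.6, -1.1], [-1.7, 0.4], [-0.1, 0.3], [-0.2, -0.5], [-0.9, 0.7], [-0.2, 0.9]]
postmid [ 0.4896 -0.0281  0.0499]
cuv [0.5628 0.0442 0.0238]
cap [0.5562 0.0655 0.0248]
cuvend [0.5695 0.0223 0.0254]
stopper top [0.479  0.059  0.0524]
stopmid [0.479  0.0582 0.0312]
pin top [0.6289 0.0278 0.0458]
cuv z [0.56238168 0.0462727  0.0212    ] [0.56281779 0.04075998 0.0212    ]
blue [0.4674141  0.31001581 1.38176757] [[-0.0, 0.3], [0.8, -0.7], [0.1, 1.9], [-1.1, -1.3]]
yel [ 0.53376086 -0.33597933  1.84750975] [[0.2, -0.3], [0.8, 0.2], [-0.2, -1.1], [-0.8, 1.2]]
bcuv [0.46606261 0.35403265 0.0102    ] bstop [ 0.52251937 -0.30438509  0.022     ]
teal [ 0.71560956 -0.29966382  0.03      ] amber [0.71555826 0.31131176 0.03      ]
```

```bash
cat >> h.py <<'E'
def go(x,y,z,yawdeg=None,sub=1):
    o=telemetry.get_obs();p=np.array(o["position"]);R=np.array(o["tcp_rot"])
    d=R.T@(np.array([x,y,z])-p)/.25
    t=0
    if yawdeg is not None:
        cur=np.degrees(np.arctan2(R[1,1],R[0,1])); w=(yawdeg-cur+90)%180-90; t=-w/45
    print("units",d.round(3),"turn",round(t,3),"rows",np.linalg.norm(d)*.25/.0625,"t",o["time_s"],"j6",o["joints"][5])
E
python3 - <<'E'
from h import *
go(.5627,.045,.2,17)
m=viewer.camera_model("wrist");C=-m["R"].T@m["t"];o=telemetry.get_obs();print(o["tcp_rot"].T@(C-o["position"]), (o["tcp_rot"].T@m["R"].T).round(3))
E
```

```text
units [-2.106 -1.285  0.125] turn 1.255 rows 9.881959693137375 t 0.15 j6 1.5708065131170668
[ 0.0741274  -0.00065224 -0.1436449 ] [[ 0.001 -0.957 -0.291]
 [ 1.     0.001 -0.   ]
 [ 0.001 -0.291  0.957]]
```

```bash
python3 -m handwheel '[[-1,[-0.2,-0.12,0],0.15],[-1,[-0.4,-0.24,0],0.3],[-1,[-0.6,-0.36,0],0.45],[-1,[-0.8,-0.48,0],0.6],[-1,[-1,-0.6,0],0.7],[-1,[-1,-0.6,0],0.8],[-1,[-1,-0.6,0],0.9],[-1,[-1,-0.6,0],1.0]]'; python3 -c "
from h import *
go(.5627,.045,.2,17)"
```

```text
time_s: 1.15
position: [0.3465, 0.2876, 0.2308]
tcp_rot: [[-0.473, 0.881, -0.001], [0.881, 0.473, -0.001], [-0.001, -0.001, -1.0]]
force: [1.1, -0.1, 0.3]
grip_width: 0.0855
units [-1.264  0.303  0.124] turn 0.25 rows 5.222463265299643 t 1.15 j6 1.7708470461900399
```

```bash
python3 -m handwheel '[[-1,[-0.22,0.06,0.02],0.1],[-0.5,[-0.44,0.12,0.04],0.2],[0,[-0.66,0.18,0.06],0.25],[0,[-0.88,0.26,0.08],0.25],[0,[-1,0.3,0.1],0.25],[0,[-1,0.3,0.12],0.25],[0,[-1,0.3,0.12],0.25],[0,[-1,0.3,0.12],0.25]]'; python3 -c "
from h import *
go(.5627,.045,.2,17)
m=viewer.camera_model('wrist'); im=viewer.snapshot('wrist'); cv2.imwrite('pics/w1.png',im)
import pickle; pickle.dump(m,open('w1.pkl','wb'))"
```

```text
time_s: 2.15
position: [0.5302, 0.1036, 0.2012]
tcp_rot: [[-0.294, 0.956, -0.001], [0.956, 0.294, -0.001], [-0.001, -0.001, -1.0]]
force: [0.2, -0.3, -0.3]
grip_width: 0.0426
units [-0.262  0.055  0.005] turn 0.002 rows 1.0720844501932039 t 2.15 j6 1.4663293393886976
```

View pics/w1.png

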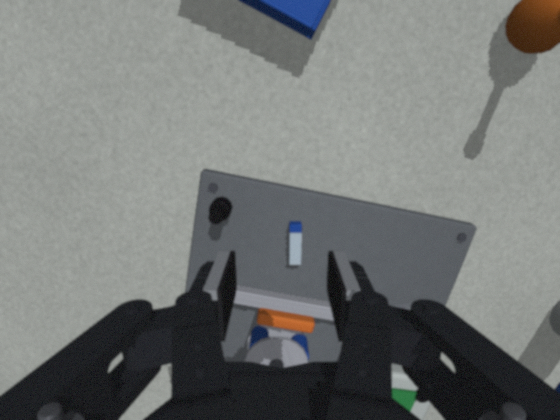

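Wrist view: cuvette from its cap at (296,222) to its end at (294,266), stopper at (220,210). I'll zoom in for accuracy.

```bash
python3 - <<'E'
import cv2
a=cv2.imread("pics/w1.png")
cv2.imwrite("pics/w1z.png",cv2.resize(a[160:280,190:350],None,fx=5,fy=5,interpolation=cv2.INTER_CUBIC))
E
```

```text
(no output)
```

View pics/w1z.png

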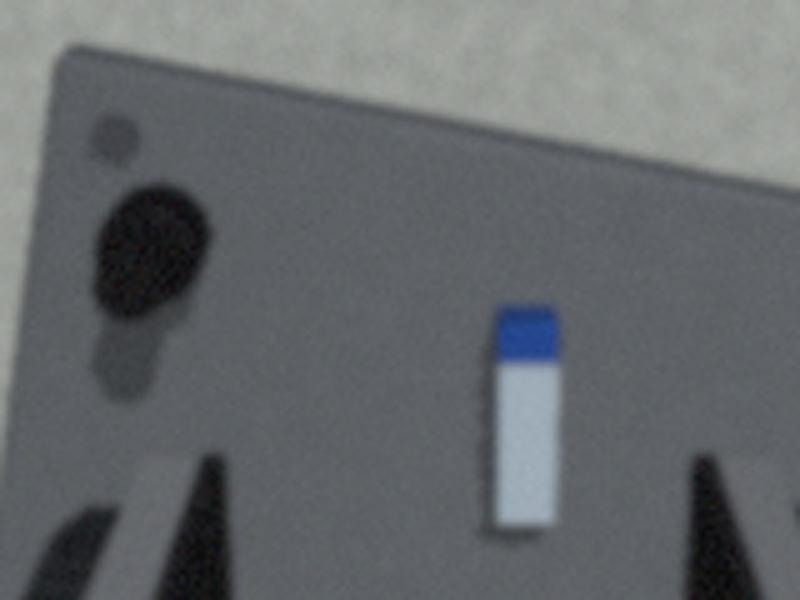

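```bash
python3 - <<'E'
from h import *
import pickle
m=pickle.load(open('w1.pkl','rb'))
w=lambda u,v:Z((u,v),5,190,160)
a=onz(m,w(528,318),.0275);b=onz(m,w(527,523),.0275)
print("cuv",(a+b)/2,np.linalg.norm(a-b),np.degrees(np.arctan2(*(a-b)[1::-1])))
print("stop head",onz(m,w(157,235),.029),"stem",onz(m,w(124,289),.051))
q,r=fitpose([(m,w(62,50),(-.12,.12,.015)),(m,(474,225),(.18,.12,.015)),(m,(187,300),(-.12,-.02,.015))]);print(q,r.round(1).tolist())
go(*((a+b)/2)[:2],.02,np.degrees(np.arctan2(*(a-b)[1::-1]))-90)
E
```

```text
cuv [0.56270646 0.04438081 0.0275    ] 0.04592185232372588 107.58580400763898
stop head [0.47991753 0.06175101 0.029     ] stem [0.47854406 0.05748786 0.051     ]
[ 0.5826107  -0.02014472  0.10516768] [[-0.6, 2.1], [5.4, 0.1], [-0.4, -8.7]]
units [-0.264  0.055  0.726] turn -0.011 rows 3.095665185312508 t 2.2 j6 1.4662488186973825
```

```bash
python3 -m handwheel '[[0,[-0.2,0.055,0.1],0],[0,[-0.264,0.055,0.25],0],[0,[-0.264,0.055,0.45],0],[0,[-0.264,0.055,0.62],0],[0,[-0.264,0.055,0.69],0],[0,[-0.264,0.055,0.727],0],[0,[-0.264,0.055,0.727],0],[0.3,[-0.264,0.055,0.727],0]]' 30; python3 -c "
from h import *
go(.5627,.0444,.019)
cv2.imwrite('pics/w2.png',viewer.snapshot('wrist'))"
```

```text
time_s: 3.2
position: [0.5635, 0.0446, 0.0207]
tcp_rot: [[-0.294, 0.956, 0.001], [0.956, 0.294, -0.001], [-0.001, 0.001, -1.0]]
force: [-0.1, 0.5, 0.8]
grip_width: 0.0301
units [-0.    -0.003  0.007] turn 0 rows 0.030541232879113155 t 3.2 j6 1.3520046415555154
```

View pics/w2.png

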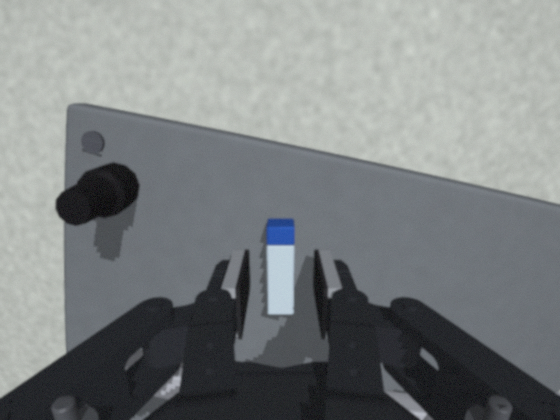

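The cuvette at (281,268) sits between the pads. Close and lift.

```bash
python3 -m handwheel '[[1,[0,0,0.01],0],[1,[0,0,0.01],0],[1,[0,0,0.01],0],[1,[0,0,0.01],0],[1,[0,0,-0.08],0],[1,[0,0,-0.25],0],[1,[0,0,-0.4],0],[1,[0,0,-0.48],0]]' 30; python3 -c "
from h import *
cv2.imwrite('pics/w3.png',viewer.snapshot('wrist'))
go(.466,.29,.14)"
```

```text
time_s: 4.25
position: [0.5642, 0.0447, 0.1432]
tcp_rot: [[-0.294, 0.956, 0.005], [0.956, 0.294, -0.001], [-0.002, 0.004, -1.0]]
force: [0.4, -0.5, -0.6]
grip_width: 0.0113
units [ 1.054 -0.09   0.017] turn 0 rows 4.231884852404615 t 4.3 j6 1.352268193668714
```

View pics/w3.png

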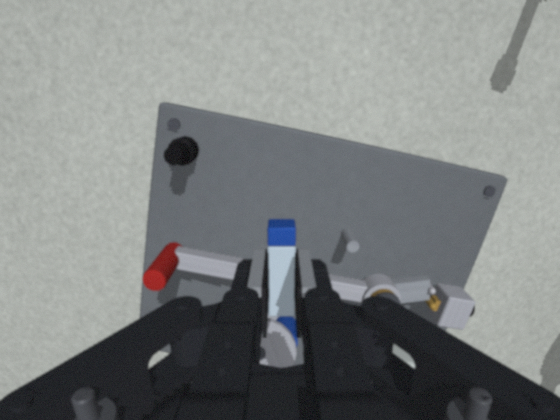

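```bash
python3 -m handwheel '[[1,[0.15,-0.02,0],0.1],[1,[0.3,-0.03,0],0.2],[1,[0.5,-0.05,0],0.3],[1,[0.7,-0.07,0],0.4],[1,[0.88,-0.09,0],0.5],[1,[1,-0.09,0],0.62],[1,[1,-0.09,0],0.62],[1,[1,-0.09,0],0.62]]'; python3 -c "
from h import *
cv2.imwrite('pics/w4.png',viewer.snapshot('wrist'))
go(.4633,.288,.014,-11)"
```

```text
time_s: 5.3
position: [0.47, 0.2766, 0.1438]
tcp_rot: [[0.186, 0.982, 0.007], [0.983, -0.186, -0.001], [0.0, 0.007, -1.0]]
force: [0.2, 0.1, -0.3]
grip_width: 0.0113
units [ 0.041 -0.039  0.519] turn 0.005 rows 2.089803717991168 t 5.35 j6 2.2927929800531737
```

View pics/w4.png

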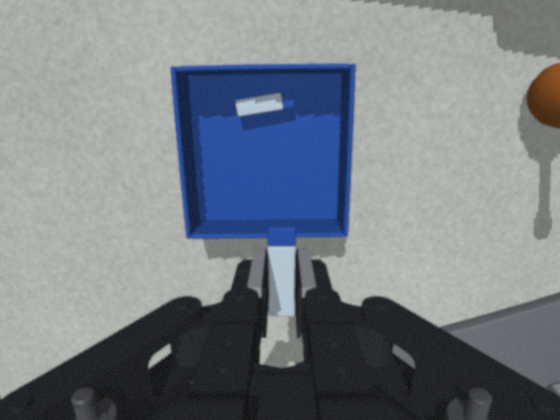

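The bin's rim corners are at (173,68), (355,66), (347,235) and (187,237). The binned cuvette is at (265,104), and ours is still held. Check the bin centre from this view.

```bash
python3 - <<'E'
from h import *
m=viewer.camera_model("wrist")
c=[onz(m,p,.04) for p in [(173,68),(355,66),(347,236),(187,238)]]
print(np.round(c,3).tolist(),np.mean(c,0)); print(onz(m,(265,104),.01))
go(*(np.mean(c,0)-.02*np.array([.186,.982,0]))[:2],.014,-11)
E
```

```text
[[0.415, 0.386, 0.04], [0.54, 0.364, 0.04], [0.517, 0.238, 0.04], [0.391, 0.261, 0.04]] [0.46562307 0.31231871 0.04      ]
[0.47178087 0.35007118 0.01      ]
units [ 0.058 -0.048  0.519] turn 0.005 rows 2.099113461450998 t 5.35 j6 2.2927929800531737
```

```bash
python3 -m handwheel '[[1,[0.055,-0.045,0.15],0],[1,[0.055,-0.045,0.35],0],[1,[0.055,-0.045,0.48],0],[1,[0.055,-0.045,0.51],0],[1,[0.055,-0.045,0.51],0],[0.2,[0.055,-0.045,0.51],0],[0.2,[0.055,-0.045,0.51],0],[0.2,[0.055,-0.045,0.51],0]]'; python3 -m handwheel '[[0.2,[0,0,-0.05],0],[0.2,[0,0,-0.2],0],[0.2,[0,0,-0.4],0],[0.1,[0,0,-0.6],0],[0,[-0.1,0,-0.6],-0.1],[0,[-0.3,0,-0.6],-0.2],[0,[-0.5,0,-0.6],-0.3],[0,[-0.7,0,-0.6],-0.4]]';  python3 -c "
from h import *
cv2.imwrite('pics/w5.png',viewer.snapshot('wrist'));cv2.imwrite('pics/s5.png',viewer.snapshot('side'))
go(.479,.059,.15,10)"
```

```text
time_s: 6.35
position: [0.4629, 0.292, 0.0171]
tcp_rot: [[0.187, 0.982, 0.008], [0.982, -0.187, -0.0], [0.001, 0.008, -1.0]]
force: [-0.5, 0.4, 0.2]
grip_width: 0.0342
time_s: 7.35
position: [0.4286, 0.119, 0.1679]
tcp_rot: [[-0.129, 0.992, 0.009], [0.992, 0.129, -0.0], [-0.001, 0.009, -1.0]]
force: [1.5, -0.5, -0.5]
grip_width: 0.0425
units [-0.255  0.175  0.074] turn -0.063 rows 1.271232921615222 t 7.45 j6 1.7150043250661082
```

View pics/w5.png

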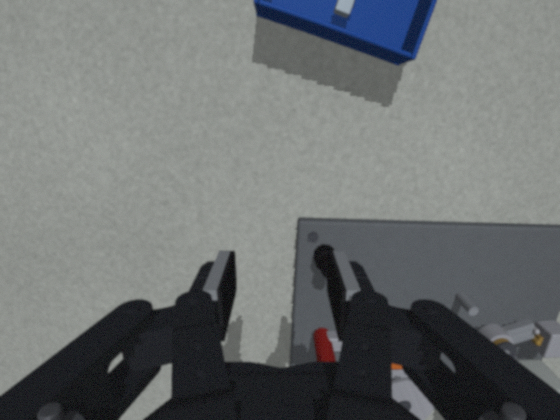

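View pics/s5.png

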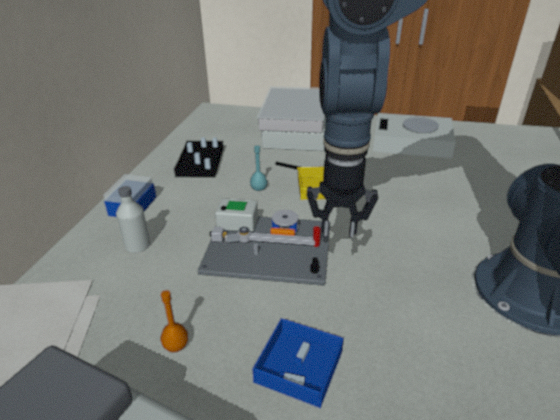

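Both cuvettes lie in the blue bin (side (303,352) and (294,378)). Next, the stopper.

```bash
python3 -m handwheel '[[-0.3,[-0.12,0.08,0],0],[-0.3,[-0.255,0.175,0],-0.06],[-0.3,[-0.255,0.175,0.1],-0.06],[-0.3,[-0.255,0.175,0.2],-0.06],[-0.3,[-0.255,0.175,0.25],-0.06],[-0.3,[-0.255,0.175,0.25],-0.06],[-0.3,[-0.255,0.175,0.25],-0.06],[-0.3,[-0.255,0.175,0.25],-0.06]]'; python3 -c "
from h import *
go(.479,.059,.022,10)
m=viewer.camera_model('wrist');print(proj(m,[[.479,.059,.015],[.479,.059,.051]]))
cv2.imwrite('pics/w6.png',viewer.snapshot('wrist'))"
```

```text
time_s: 8.45
position: [0.4799, 0.0592, 0.1068]
tcp_rot: [[-0.171, 0.985, 0.009], [0.985, 0.171, -0.001], [-0.003, 0.009, -1.0]]
force: [-0.5, -0.1, -0.1]
grip_width: 0.0552
units [ 0.001 -0.007  0.339] turn -0.003 rows 1.3572672663700613 t 8.45 j6 1.5226592407159703
[[279.29117493 206.26807822]
 [279.50029139 223.25363752]]
```

View pics/w6.png

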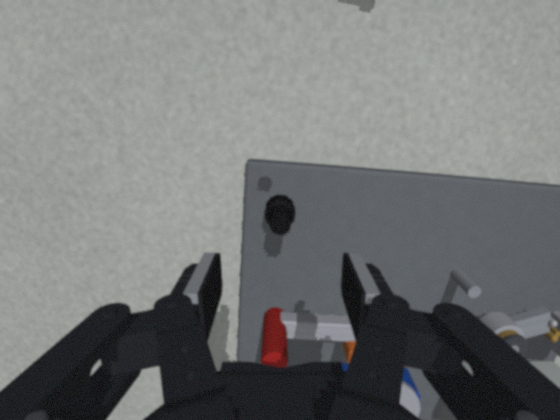

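The stopper at (280,214) matches the prediction. Descend, grip and lift.

```bash
python3 -m handwheel '[[-0.3,[0,-0.005,0.15],0],[-0.3,[0,-0.005,0.28],0],[-0.3,[0,-0.005,0.335],0],[-0.3,[0,-0.005,0.335],0],[1,[0,-0.005,0.335],0],[1,[0,-0.005,0.335],0],[1,[0,-0.005,0.335],0],[1,[0,-0.005,0.335],0]]' 30;python3 -m handwheel '[[1,[0,0,0],0],[1,[0,0,-0.1],0],[1,[0,0,-0.25],0],[1,[0,0,-0.45],0],[1,[0,0,-0.6],0],[1,[0,0,-0.6],0],[1,[0,0,-0.6],0],[1,[0,0,-0.6],0]]'; python3 -c "
from h import *
cv2.imwrite('pics/w7.png',viewer.snapshot('wrist'))
go(.54,-.36,.17,10)"
```

```text
time_s: 9.5
position: [0.4803, 0.0589, 0.0241]
tcp_rot: [[-0.171, 0.985, 0.011], [0.985, 0.171, -0.001], [-0.003, 0.011, -1.0]]
force: [-1.2, 0.9, 5.8]
grip_width: 0.0197
time_s: 10.5
position: [0.4778, 0.0589, 0.173]
tcp_rot: [[-0.171, 0.985, 0.009], [0.985, 0.171, -0.001], [-0.003, 0.009, -1.0]]
force: [-0.6, -0.3, 0.6]
grip_width: 0.0196
units [-1.694 -0.042  0.016] turn -0.003 rows 6.77676393793534 t 10.55 j6 1.5228406995193187
```

View pics/w7.png

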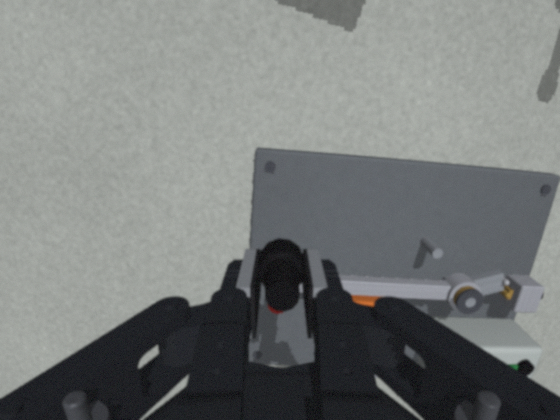

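```bash
python3 -m handwheel '[[1,[-0.1,0,0],0],[1,[-0.25,-0.01,0],0],[1,[-0.42,-0.01,0],0],[1,[-0.6,-0.02,0],0],[1,[-0.78,-0.03,0],0],[1,[-0.92,-0.03,0],0],[1,[-1,-0.04,0],0],[1,[-1,-0.04,0],0]]'; python3 -m handwheel '[[1,[-0.1,0,0],0],[1,[-0.25,0,0],-0.05],[1,[-0.4,0,0],-0.1],[1,[-0.5,0,0],-0.12],[1,[-0.55,0,0],-0.12],[1,[-0.55,0,0],-0.12],[1,[-0.55,0,0],-0.12],[1,[-0.55,0,0],-0.12]]'; python3 -c "
from h import *
cv2.imwrite('pics/w8.png',viewer.snapshot('wrist'));cv2.imwrite('pics/s8.png',viewer.snapshot('scene'))
go(.539,-.354,.014,16)"
```

```text
time_s: 11.55
position: [0.5104, -0.1897, 0.1729]
tcp_rot: [[-0.17, 0.985, 0.008], [0.986, 0.17, -0.001], [-0.002, 0.008, -1.0]]
force: [1.1, 0.5, 0.0]
grip_width: 0.0193
time_s: 12.55
position: [0.5338, -0.3242, 0.1733]
tcp_rot: [[-0.262, 0.965, 0.008], [0.965, 0.263, -0.0], [-0.003, 0.008, -1.0]]
force: [-0.6, 0.4, -0.1]
grip_width: 0.0197
units [-0.117 -0.016  0.638] turn -0.018 rows 2.5938259117980835 t 12.65 j6 0.7572954966550902
```

View pics/w8.png

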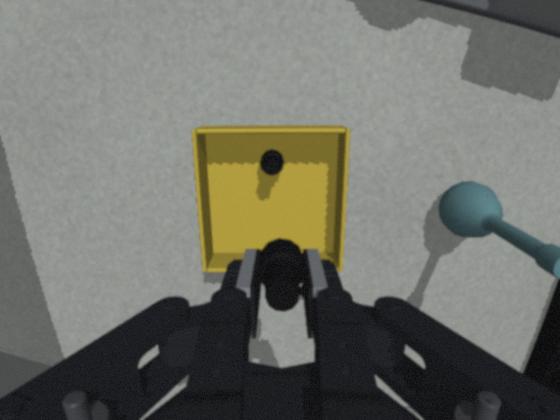

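View pics/s8.png

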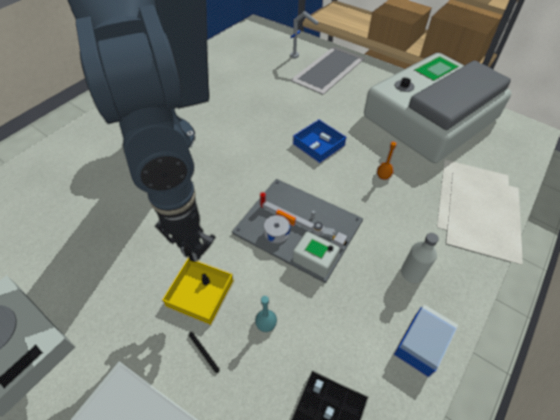

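Bin rim corners are at (195,129), (348,128), (342,270) and (207,270), with the binned stopper at (272,162).

```bash
python3 - <<'E'
from h import *
m=viewer.camera_model("wrist")
c=[onz(m,p,.04) for p in [(195,129),(348,128),(342,270),(206,270)]]
print(np.round(c,3).tolist(),np.mean(c,0)); print(onz(m,(272,161),.03))
go(*(np.mean(c,0)-.018*np.array([-.26,.965,0]))[:2],.014,15)
E
```

```text
[[0.453, -0.292, 0.04], [0.573, -0.258, 0.04], [0.609, -0.382, 0.04], [0.487, -0.415, 0.04]] [ 0.5301946  -0.33667267  0.04      ]
[ 0.52023773 -0.30250574  0.03      ]
units [-0.113 -0.032  0.637] turn 0.005 rows 2.5926747645945776 t 12.65 j6 0.7572954966550902
```

```bash
python3 -m handwheel '[[1,[-0.11,-0.025,0.1],0],[1,[-0.11,-0.025,0.3],0],[1,[-0.11,-0.025,0.5],0],[1,[-0.11,-0.025,0.6],0],[1,[-0.11,-0.025,0.63],0],[1,[-0.11,-0.025,0.63],0],[0,[-0.11,-0.025,0.63],0],[0,[-0.11,-0.025,0.63],0]]'; python3 -m handwheel '[[-0.1,[0,0,0],0],[-0.1,[0,0,-0.05],0],[-0.1,[0,0,-0.2],0],[-0.1,[0,0,-0.4],0],[0,[0,0,-0.6],0],[0.3,[0,0,-0.7],0],[0.6,[0,0,-0.7],0],[1,[0,0,-0.7],0]]';  python3 -c "
from h import *
import pickle
cv2.imwrite('pics/w9.png',viewer.snapshot('wrist'))
cv2.imwrite('pics/s9.png',viewer.snapshot('side'))"
```

```text
time_s: 13.65
position: [0.5369, -0.3533, 0.0172]
tcp_rot: [[-0.262, 0.965, 0.01], [0.965, 0.262, -0.002], [-0.004, 0.009, -1.0]]
force: [0.8, -0.2, -0.8]
grip_width: 0.0427
time_s: 14.65
position: [0.5349, -0.3528, 0.1918]
tcp_rot: [[-0.262, 0.965, 0.009], [0.965, 0.262, -0.001], [-0.004, 0.009, -1.0]]
force: [0.2, -0.2, -0.3]
grip_width: 0.0007
```

View pics/w9.png

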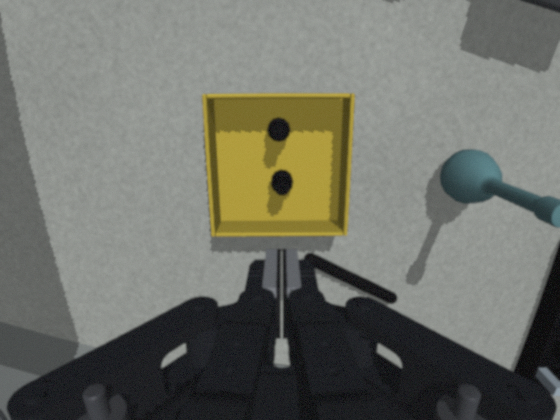

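View pics/s9.png

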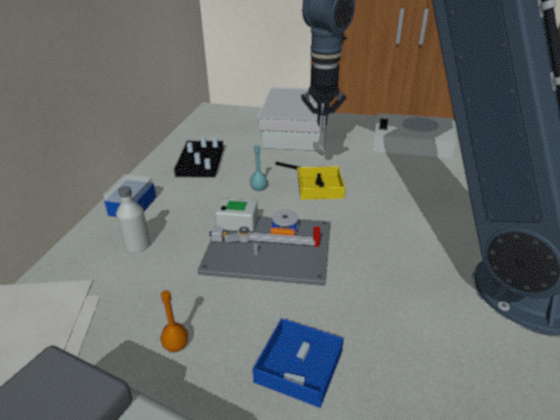

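All four parts are binned: stoppers at wrist (279,129) and (283,182), cuvettes in the blue bin. Now stage behind the post, with fingers ~8 mm open so the post cradles against both finger edges.

```bash
python3 -c "
from h import *
go(.4927,-.0628,.17,5.4)"
```

```text
units [1.163 0.141 0.082] turn 0.218 rows 4.696827366581863 t 14.75 j6 0.7205319610515261
```

```bash
python3 -m handwheel '[[0.8,[0.15,0.02,0],0],[0.8,[0.3,0.04,0],0.05],[0.8,[0.5,0.06,0],0.1],[0.8,[0.7,0.08,0],0.15],[0.8,[0.85,0.1,0],0.2],[0.8,[1,0.14,0.05],0.218],[0.8,[1,0.14,0.08],0.218],[0.8,[1,0.14,0.08],0.218]]' 60; python3 -c "
from h import *
go(.4927,-.0628,.12,5.4)
m=viewer.camera_model('wrist');import pickle;pickle.dump(m,open('w10.pkl','wb'))
cv2.imwrite('pics/w10.png',viewer.snapshot('wrist'))
print(proj(m,[[.4896,-.0281,.075],[.4896,-.0281,.041]]))"
```

```text
time_s: 15.75
position: [0.5025, -0.1022, 0.1696]
tcp_rot: [[-0.095, 0.995, 0.006], [0.996, 0.095, -0.001], [-0.001, 0.006, -1.0]]
force: [-0.1, -0.3, -1.1]
grip_width: 0.0085
units [ 0.161 -0.025  0.198] turn 0.001 rows 1.0254466541425 t 15.75 j6 1.2747589183444008
[[272.44287066 100.58478787]
 [273.26656623 100.86525982]]
```

View pics/w10.png

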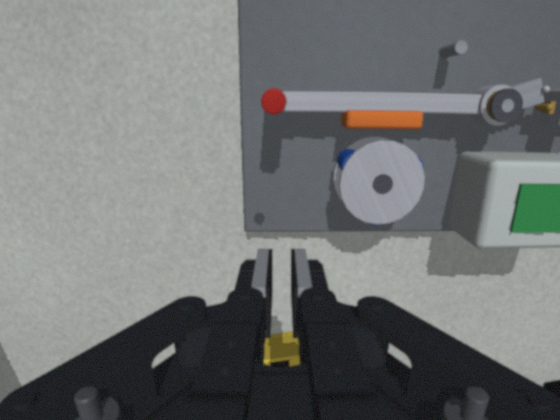

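The post top at (274,101) is within 2 px of the prediction. Descend behind it.

```bash
python3 -m handwheel '[[0.8,[0.08,-0.01,0],0],[0.8,[0.159,-0.02,0.05],0],[0.8,[0.159,-0.02,0.15],0],[0.8,[0.159,-0.02,0.3],0],[0.8,[0.159,-0.02,0.42],0],[0.8,[0.159,-0.02,0.485],0],[0.8,[0.159,-0.02,0.49],0],[0.8,[0.159,-0.02,0.49],0]]' 60; python3 -c "
from h import *
o=telemetry.get_obs();p=np.array([.4905,-.0283,.047]);print((o['tcp_rot'].T@(p-o['position'])).round(4),o['force'])
cv2.imwrite('pics/w11.png',viewer.snapshot('wrist'))"
```

```text
time_s: 16.8
position: [0.4953, -0.0637, 0.0481]
tcp_rot: [[-0.094, 0.996, 0.008], [0.996, 0.094, -0.001], [-0.001, 0.007, -1.0]]
force: [-0.9, -0.6, -0.2]
grip_width: 0.0085
[ 0.0357 -0.0015  0.001 ] [-0.87840711 -0.61065717 -0.15596153]
```

View pics/w11.png

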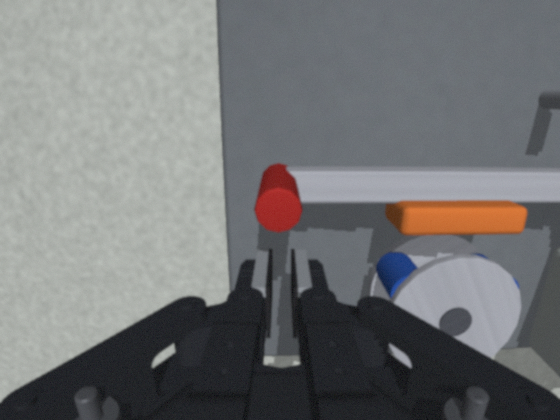

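```bash
python3 -m handwheel '[[0.8,[0.04,-0.006,0],0],[0.8,[0.067,-0.006,0],0],[0.8,[0.1,-0.007,0],0.06],[0.8,[0.135,-0.008,0],0.12],[0.8,[0.175,-0.009,0],0.19],[0.8,[0.175,-0.009,0],0.19],[0.8,[0.175,-0.009,0],0.19],[0.8,[0.175,-0.009,0],0.19]]' 60; python3 -c "
from h import *
o=telemetry.get_obs();print(o['force'],o['position'],o['grip_width'])
cv2.imwrite('pics/w12.png',viewer.snapshot('wrist'))"
```

```text
time_s: 17.85
position: [0.4892, -0.021, 0.0486]
tcp_rot: [[0.054, 0.998, 0.009], [0.999, -0.054, -0.002], [-0.002, 0.009, -1.0]]
force: [-1.0, -6.3, 3.7]
grip_width: 0.0085
[-1.01231896 -6.31516374  3.71276066] [ 0.48924961 -0.02096197  0.04858717] 0.00853988598475255
```

View pics/w12.png

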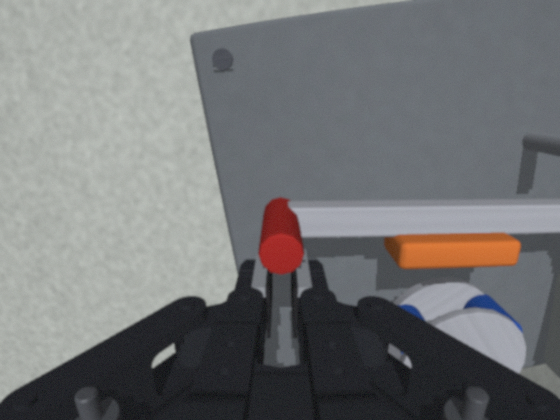

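Post at (281,250), centred against both fingers, ~6 N. Continue over the click.

```bash
python3 -m handwheel '[[0.8,[0.05,-0.003,0],0.09],[0.8,[0.1,-0.003,0],0.18],[0.8,[0.15,-0.001,0],0.26],[0.8,[0.2,0.007,0],0.35],[0.8,[0.25,0.018,0],0.44],[0.8,[0.3,0.031,0],0.53],[0.8,[0.3,0.031,0],0.53],[0.8,[0.3,0.031,0],0.53]]' 60; python3 -c "
from h import *
o=telemetry.get_obs();print(o['force'],o['position'],o['grip_width'],o['qd'].round(3))
cv2.imwrite('pics/w13.png',viewer.snapshot('wrist'));cv2.imwrite('pics/s13.png',viewer.snapshot('scene'))
import pickle;pickle.dump(viewer.camera_model('wrist'),open('w13.pkl','wb'))"
```

```text
time_s: 18.9
position: [0.5, 0.0523, 0.0485]
tcp_rot: [[0.452, 0.892, 0.007], [0.892, -0.452, -0.005], [-0.002, 0.009, -1.0]]
force: [-3.0, -9.7, 3.9]
grip_width: 0.0085
[-2.98497501 -9.66237249  3.90359508] [0.50004154 0.05229722 0.04853751] 0.00854963572576877 [-0.007 -0.003 -0.001  0.001 -0.    -0.001]
```

View pics/w13.png

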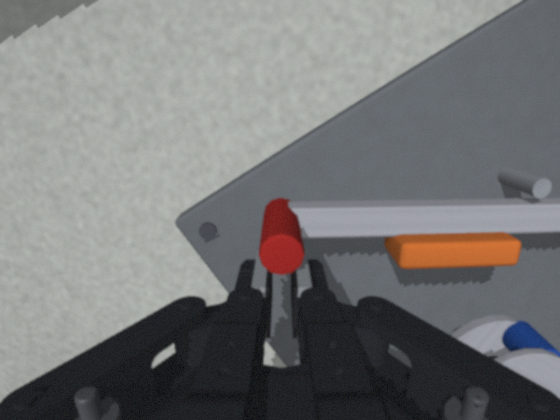

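The post is still centred at (281,250) and the bar is close to the stop pin at (540,187). Check the arm angle in two ways.

```bash
python3 - <<'E'
from h import *
import pickle
m=pickle.load(open('w13.pkl','rb'))
p=onz(m,(282,253),.075)
m0=pickle.load(open('w10.pkl','rb'));p0=onz(m0,(274,101),.075)
y=.093;piv=p0[:2]+.18*np.array([np.cos(y),np.sin(y)])
f=lambda P:np.arctan2(*(P-piv)[::-1])
a=(f(p0[:2])-f(p[:2]));print(p0,p,a%(2*np.pi),np.linalg.norm(p[:2]-piv), 2*np.arcsin(np.linalg.norm(p[:2]-p0[:2])/.36))
a=cv2.imread("pics/s13.png");cv2.imwrite("pics/s13z.png",cv2.resize(a[110:330,150:410],None,fx=2.8,fy=2.6))
print(telemetry.get_obs()["time_s"],telemetry.get_obs()["force"])
E
```

```text
[ 0.49068564 -0.02827359  0.075     ] [0.50829216 0.06829332 0.075     ] 0.5519002997713471 0.18026591778993778 0.5523205775650211
19.0 [ -3.80945457 -10.38502882   3.71160471]
```

View pics/s13z.png

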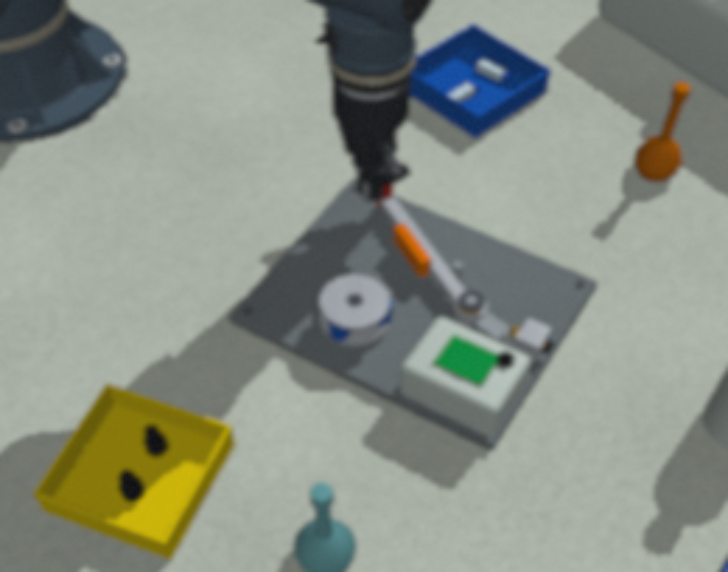

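Arm at ~0.55 rad, ~10 N, all four parts in the bins. One holding call with a slight lead to confirm it is steady.

```bash
python3 -m handwheel '[[0.8,[0.008,0,0],0],[0.8,[0.008,0,0],0],[0.8,[0.008,0,0],0],[0.8,[0.008,0,0],0],[0.8,[0.008,0,0],0],[0.8,[0.008,0,0],0],[0.8,[0.008,0,0],0],[0.8,[0.008,0,0],0]]' 60 && python3 -c "
from bench import telemetry,arm
o=telemetry.get_obs();print(o['position'],o['force'],o['qd'].round(3))
if (o['force'][0]**2+o['force'][1]**2)**.5>6: print(arm.sign_off())"
```

```text
time_s: 20.0
position: [0.5001, 0.0524, 0.0486]
tcp_rot: [[0.452, 0.892, 0.006], [0.892, -0.452, -0.009], [-0.005, 0.009, -1.0]]
force: [-3.0, -10.2, 3.6]
grip_width: 0.0084
[0.5000821  0.05242508 0.04857687] [ -3.04519542 -10.18564227   3.57462419] [ 0.001  0.     0.    -0.001 -0.001  0.002]
the job is handed in; nothing more can be done
None
```

I put the cuvette in the blue bin and the stopper in the yellow bin. Then I pushed the tensioner arm by its red post past the click and handed the job in at about 20 s, still holding it compressed.

**Arm angle:** my last measurement put it at about 0.55 rad from the wrist picture and 0.56 rad from the tool's turn. The limit is 0.47 and the end stop is at 0.62.

**Hold:** the push was about 10.6 N sideways and the joints were still. That is a wrist force reading, not a direct finger contact measurement.

**Bins and bystanders:** the last scene picture showed two cuvettes in the blue bin and two stoppers in the yellow one. Both flasks looked undisturbed. The marker also looked undisturbed in the last view that showed it, before the push. I judged all this by eye and did not measure the bystanders' shifts.

No check failed. The only disagreements were 1–2 px between predicted and seen post positions, and camera fits of the fixed parts that differed by a few millimetres.

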